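# Sort slit-lamp spacer posts by length in gauge slots

## Task

The slit lamp's brass hexagonal spacer posts must be sorted by length in the two aluminium gauge slots. Lay the shortest post flat along the shorter slot and the middle-length post flat along the longer slot, each down on the floor between the end stops, and let go. The longest of the three posts fits neither slot and is not needed.

Things in the scene. Friction and masses are not known exactly. Their poses are not given: they have to be found in the camera images.
- short_post_mid (a point): Shortest of three hexagonal brass posts: 60 mm long, 16 mm across flats, 18.5 mm across corners, 110 g, loose, lying on a flat on the table. This point is its centre, half-way along, 8 mm above what it lies on; x runs along the post (ends alike), within 0.3 rad of world x. The posts lie in a row, over 100 mm apart in y, in any order.
- long_post_mid (a point): Middle-length of three hexagonal brass posts: 95 mm long, 16 mm across flats, 18.5 mm across corners, 180 g, loose, lying on a flat on the table. This point is its centre, half-way along, 8 mm above what it lies on; x runs along the post (ends alike), within 0.3 rad of world x. The third post, 135 mm, is a bystander in the same row.
- short_gauge_floor (a point): Fixed aluminium gauge slot, the shorter one, open at the top: inside 80 mm along x, 40 mm across (y). This point: centre of its level floor, 6 mm above the table; floor 52 mm wide. End stops and corner cheeks, 6 mm thick, 14 mm above the floor; cheeks reach 13 mm in from each stop, leaving the long sides open for 54 mm between them for fingers. Turned up to 0.4 rad from world x.
- long_gauge_floor (a point): Fixed aluminium gauge slot, the longer one, open at the top: inside 115 mm along x, 40 mm across (y). This point: centre of its level floor, 6 mm above the table; floor 52 mm wide. End stops and corner cheeks, 6 mm thick, 14 mm above the floor; cheeks reach 20 mm in from each stop, leaving the long sides open for 75 mm between them for fingers. Turned up to 0.4 rad from world x.
Not all that is in view belongs to the job. Leave any red look-alike of the part that bears short_post_mid alone. What is shaped like the part that bears long_gauge_floor but green is not meant.

How it is judged:
By the outcome, as a careful person would: the job done as asked, in the order asked, and still so for the second after the job is handed in, with the robot touching nothing.
It also fails if it takes over 64 s, if anything falls off the work surface, if the arm or the gripper's body presses on something with over 40 N, if the wrist force passes 120 N, or if a joint passes its speed limit or range.

## Robot

A 7-joint arm with a two-finger parallel gripper is mounted at the origin on the work surface. World frame = base frame: x ahead of the robot, y to its left, z up, the work surface at z = 0. Lengths are in mm, angles in rad, forces in N, time in s.
With the tool pointing down it reaches from about 400 to 875 mm from the base axis. Payload 4.4 kg.
Tool frame: the origin (TCP) lies at the very end of the fingers, on their centre line; the grasp point (between the pads) lies 19 mm behind it (ctrl.grasp_offset is the distance from the TCP to the grasp point, in mm); z points along the fingers, y is the line along which they close (so a half turn about z gives the same grasp; the last joint's range is limited). The gripper opens to 85 mm and grips with 20 to 120 N. Pads are 22 mm wide; open, the fingers measure 114 mm over their backs; the gripper's body (76 mm by 85 mm) begins 54 mm behind the grasp point. The pads swing forward as they close: fully open they stand 13 mm farther back than shut.
Start: joints at [1.081, 0.628, 0.038, 1.517, -0.027, 0.996, -0.02], TCP at [267.326, -592.499, 231.313] pointing down, gripper open.
Joint ranges: [-3.06, 3.06], [-0.37, 2.12], [-1.25, 1.32], [0.18, 2.47], [-1.1, 4.24], [0.23, 1.98], [-2.94, 2.94]. Speed limits (rad/s): [2.57, 2.57, 3.14, 3.14, 3.14, 3.14, 3.14].

## Interface

Orientations are given as [roll, pitch, yaw] about the fixed x, y, z axes, in that order (R = Rz(yaw) Ry(pitch) Rx(roll)).
In Python, from cell import status, cams, ctrl gives the robot as it stands.
- The arm moves only by the tool move_arm, never from a script. Its argument "plan" is a list of rows, each a list of 3 entries, a list of its own where there are three numbers: the shift along the world's x, y, z in mm, then the turn, a rotation vector about the world's x, y, z in degrees, then the opening, from 0 (shut) to 1 (fully open). In form: [[[x, y, z], [wx, wy, wz], gripper], ...]. A call has 1 to 10 rows; each row shifts and turns the commanded pose from where the row before left it; what a row does not reach is not made up. A row lasts 1/8 s, in which the tool goes at most 62.5 mm and 10.7 degrees, less where a joint would pass 70% of its speed; a pose out of reach is approached as far as the arm can. A call with a gripper value outside its range is refused whole. The fingers move at their own pace and stop on an object; the grip force is fixed at half the most. Time passes only in rows, so rows that do not move let the fingers close. It gives the time, the measured TCP pose, the force, the opening and the grip force at its end, in the units of the state.
- status.read_state(): the state, without advancing time (a new reading comes with each control period).
- cams.get_image(name): name is "scene" or "top" or "wrist"; returns the picture (400x640x3 uint8, blue, green, red); there is no depth.
- cams.camera_params(name): a dict with "K" (3x3 intrinsics, pixels), "pose" (4x4, takes a point from camera to world coordinates); the wrist camera has in their place "tool_from_camera" (4x4, takes a point from camera to tool coordinates, whose origin is the TCP and whose axes are the flange's). Camera axes: x right, y down, z forward; pixel columns grow to the right and rows downward; lengths in mm; the calibration is good to about 2 mm. A picture is of the moment at which its call begins: read the wrist's pose just before it. camera_params takes no time and is no camera call.
- ctrl.finish_job(): hands the job in; it is judged then, once.
The state is a dict: "clock": time; "qpos": joint angles; "qd": joint speeds; "tau": joint torques, N m; "eef_pos": TCP position; "tool_rot": TCP orientation; "force": force on the tool from outside, world axes, zero at the start; "torque": the same for the moment, N m; "width": finger opening in mm; "gripper_force": force on a finger pad.
Only numpy, scipy, OpenCV 4.12 (cv2) and the standard library are available. Lean on these libraries where they do the work, as an engineer would, in place of code of your own. Each camera call takes 0.05 s, during which the arm holds its last target. There are 200 camera calls.

## Working session

There is one attempt and no reset: what is moved stays moved. The work goes in short steps, Python scripts to look and compute and a tool call to move; the robot and the scene stay as the last step left them, time stands still between calls to the robot, and variables do not carry over. Pictures are saved under pics/ and viewed, at most 10 in all, crops included, and the job is handed in when it is done.

Besides the shell and the picture viewer there is one more tool, called after "Request:" in YAML: its name, and indented under it one key for each argument. move_arm: Moves the arm, as the interface text tells. Its arguments: {"type":"object","properties":{"plan":{"type":"array","items":{"type":"array"}}},"required":["plan"]}

```bash
mkdir -p pics
python3 - <<'E'
from cell import status,cams,ctrl
import cv2
s=status.read_state();print(s)
for n in("top","scene"):
    cv2.imwrite(f"pics/{n}0.png",cams.get_image(n));p=cams.camera_params(n);print(n,p)
print(cams.camera_params("wrist"))
E
```

```text
{'clock': 0.0, 'qpos': array([ 1.08121452,  0.62931387,  0.0384295 ,  1.51840775, -0.0270499 ,
        0.99630964, -0.01996974]), 'qd': array([ 0.00033183,  0.00063807,  0.00096564,  0.00181959,  0.00098435,
        0.00066558, -0.00057402]), 'tau': array([ 3.30866433e-04, -5.63388205e+01,  1.22593705e+00, -1.93443131e+01,
        1.08142468e-02,  1.04474032e-02,  6.90849788e-06]), 'eef_pos': array([ 267.06577131, -591.88949239,  230.39705379]), 'tool_rot': array([-3.13967086e+00, -2.45626078e-05,  4.23794060e-01]), 'force': array([-0.78429465,  0.17799045, -0.57172857]), 'torque': array([-0.00230638,  0.0308599 , -0.00830286]), 'gripper_force': 0.0, 'width': 85.36113315829141}
top {'K': array([[505.52217228,   0.        , 311.42123029],
       [  0.        , 505.52217228, 198.72988803],
       [  0.        ,   0.        ,   1.        ]]), 'pose': array([[ 2.63447796e-02, -9.84718505e-01,  1.72149407e-01,
         2.91346435e+02],
       [-9.99638702e-01, -2.68691628e-02, -7.16241551e-04,
        -2.88854908e+01],
       [ 5.33080675e-03, -1.72068341e-01, -9.85070591e-01,
         1.
[... 441 characters left out ...]
+02],
       [ 1.17061798e-02, -6.57788701e-01, -7.53111539e-01,
         7.62996319e+02],
       [ 0.00000000e+00,  0.00000000e+00,  0.00000000e+00,
         1.00000000e+00]])}
{'K': array([[284.98182143,   0.        , 319.51572215],
       [  0.        , 284.98182143, 192.44123529],
       [  0.        ,   0.        ,   1.        ]]), 'tool_from_camera': array([[ 5.72876724e-04, -9.51438741e-01, -3.07837610e-01,
         7.84410562e+01],
       [ 9.99999699e-01,  7.06396735e-04, -3.22301974e-04,
         8.30875983e-01],
       [ 5.24106067e-04, -3.07837332e-01,  9.51438859e-01,
        -1.42184592e+02],
       [ 0.00000000e+00,  0.00000000e+00,  0.00000000e+00,
         1.00000000e+00]])}
```

View pics/top0.png

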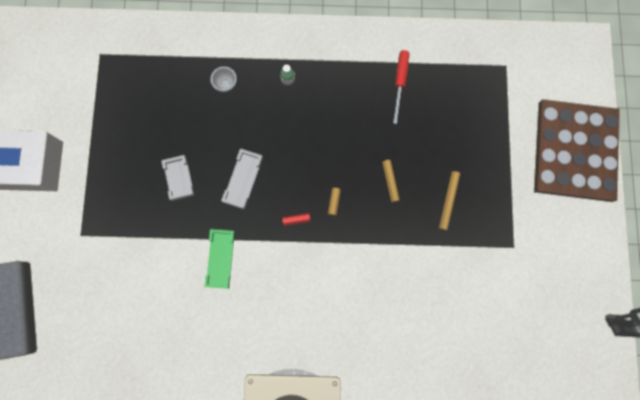

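View pics/scene0.png

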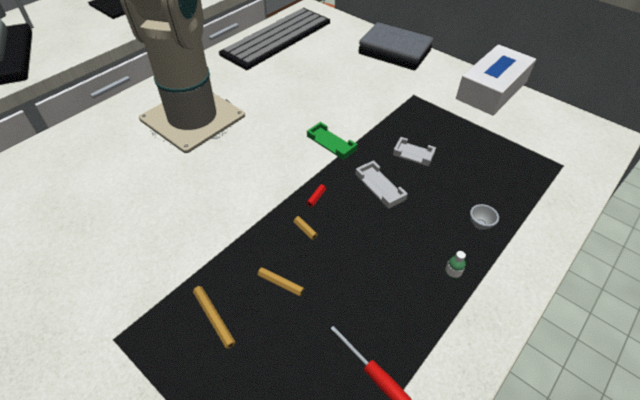

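Top picture: the silver gauges are at (177,177), shorter, and (242,179), longer. The green look-alike gauge is at (220,259). The brass posts are at (334,201), (391,181) and (450,200), short, middle and long in that order. The red look-alike post is at (296,219). I'll check the choices in one enlarged crop.

```bash
cat > h.py <<'E'
import numpy as np,cv2
from cell import status,cams,ctrl
from scipy.spatial.transform import Rotation as R
def pose(n,s=None):
    p=cams.camera_params(n)
    if n!="wrist": return p["K"],p["pose"]
    T=np.eye(4);T[:3,:3]=R.from_euler("xyz",s["tool_rot"]).as_matrix();T[:3,3]=s["eef_pos"]
    return p["K"],T@p["tool_from_camera"]
def px(n,uv,z,s=None):
    K,T=pose(n,s);uv=np.atleast_2d(uv).astype(float)
    d=np.c_[uv,np.ones(len(uv))]@np.linalg.inv(K).T@T[:3,:3].T
    return T[:3,3]+d*((z-T[2,3])/d[:,2])[:,None]
def rect(n,mask,z,s=None,off=(0,0)):
    c=max(cv2.findContours(mask.astype(np.uint8),0,1)[0],key=cv2.contourArea)[:,0]+np.array(off)
    P=px(n,c,z,s)[:,:2].astype(np.float32);(x,y),(a,b),t=cv2.minAreaRect(P)
    if a<b:a,b,t=b,a,t+90
    return np.round([x,y,a,b,(t+90)%180-90],1)
E
python3 - <<'E'
from h import *
im=cv2.imread("pics/top0.png")
cv2.imwrite("pics/crop.png",cv2.resize(im[140:260,150:470],None,fx=2.5,fy=2.5,interpolation=2))
h=cv2.cvtColor(im,cv2.COLOR_BGR2HSV)
for n,(u,v,z) in {"short":(334,201,12),"mid":(391,181,12),"long":(450,200,12),"sg":(177,177,12),"lg":(242,179,12)}.items():
    w=38;q=h[v-w:v+w,u-w:u+w]; 
    if n[1]=="g": w=30;q=h[v-36:v+36,u-w:u+w]; off=(u-w,v-36);m=(q[...,2]>90)&(q[...,1]<60)
    else: off=(u-w,v-w);m=(q[...,0]>12)&(q[...,0]<30)&(q[...,1]>90)&(q[...,2]>80)
    print(n,rect("top",m,z,None,off))
E
```

```text
short [485.6 -80.7  64.3  21.6  -8.2]
mid [ 536.9 -208.8  100.    21.8   12.4]
long [ 495.6 -342.4  139.5   21.5  -13.9]
sg [530.9 277.5  98.2  59.3  15.9]
lg [532.2 130.1 132.9  59.2 -16.6]
```

View pics/crop.png

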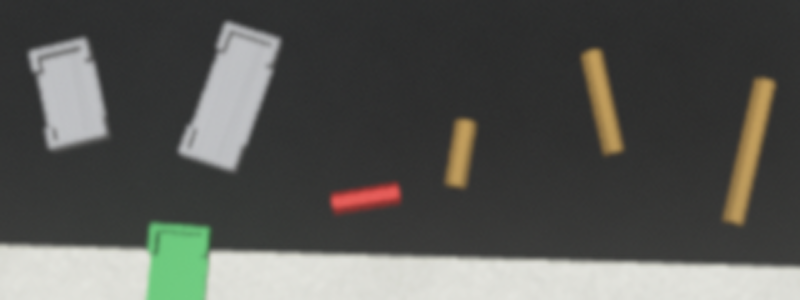

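The crop confirms it: the brass posts measure about 64, 100 and 139 mm (edges included), and both silver gauges match their outer sizes. I'll go to the short post first.

Request:
move_arm:
  plan:
    - [[20,46,0],[0,0,-3],1]
    - [[20,46,0],[0,0,-3],1]
    - [[20,46,0],[0,0,-3],1]
    - [[20,46,0],[0,0,-3],1]
    - [[20,46,0],[0,0,-3],1]
    - [[20,46,0],[0,0,-3],1]
    - [[20,46,0],[0,0,-3],1]
    - [[20,46,0],[0,0,-3],1]
    - [[20,46,0],[0,0,-3],1]
    - [[20,46,0],[0,0,-3],1]

```text
clock: 1.35
eef_pos: [467.7, -130.9, 231.2]
tool_rot: [3.142, 0.0, -0.102]
force: [0.7, -0.9, -0.7]
width: 85.6
gripper_force: 0.0
```

Request:
move_arm:
  plan:
    - [[18,50,-30],[0,0,-2.5],1]
    - [[0,0,-30],[0,0,0],1]
    - [[0,0,-20],[0,0,0],1]
    - [[0,0,0],[0,0,0],1]
    - [[0,0,0],[0,0,0],1]

```text
clock: 1.98
eef_pos: [485.7, -82.8, 151.9]
tool_rot: [3.142, -0.001, -0.144]
force: [-0.2, -0.6, -0.0]
width: 85.2
gripper_force: 0.0
```

```bash
cat > look.py <<'E'
from h import *
import sys
s=status.read_state();im=cams.get_image("wrist");cv2.imwrite(f"pics/{sys.argv[1]}.png",im)
print(s["eef_pos"].round(1),np.degrees(s["tool_rot"]).round(1),s["force"].round(1),s["width"].round(1))
h=cv2.cvtColor(im,cv2.COLOR_BGR2HSV)
m=(h[...,0]>12)&(h[...,0]<30)&(h[...,1]>90)&(h[...,2]>70)
print("brass",rect("wrist",m,12,s))
E
python3 look.py w1
```

```text
Traceback (most recent call last):
  File "look.py", line 4, in <module>
    print(s["eef_pos"].round(1),np.degrees(s["tool_rot"]).round(1),s["force"].round(1),s["width"].round(1))
                                                                                       ^^^^^^^^^^^^^^^^
AttributeError: 'float' object has no attribute 'round'
```

View pics/w1.png

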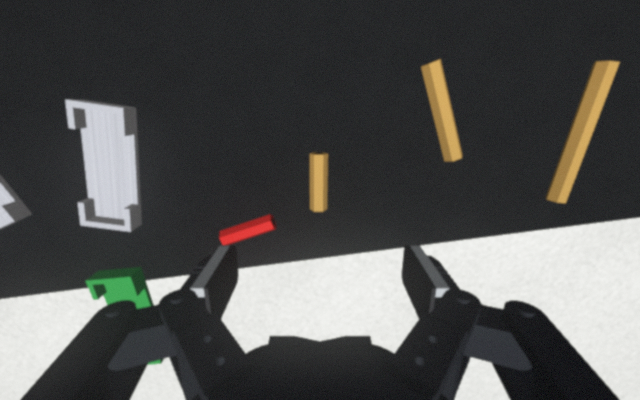

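The wrist view shows the short post at (318,182), the red one at (247,229) close to the left finger, and the long gauge at (108,165).

```bash
sed -i 's/s\["width"\].round(1)/round(s["width"],1)/' look.py
python3 - <<'E'
from h import *
s=status.read_state();im=cv2.imread("pics/w1.png")
h=cv2.cvtColor(im,cv2.COLOR_BGR2HSV)
m=(h[...,0]>12)&(h[...,0]<30)&(h[...,1]>90)&(h[...,2]>70)
for n,a,b in(("short",290,345),("mid",400,480)): print(n,rect("wrist",m[130:230 if n=="short" else 170,a:b] if n=="short" else m[40:175,a:b],12,s,(a,130 if n=="short" else 40)))
print("red",px("wrist",[(220,238),(272,222)],12,s).round(1))
# long gauge top-of-stop outer corners
C=px("wrist",[(66,99),(135,106),(141,232),(79,230)],6,s).round(1);print(C,C.mean(0))
E
```

```text
short [483.9 -82.3  64.2  19.4  -8.9]
mid [ 534.9 -209.7   98.5   19.8   12.6]
red [[437.3  33.7  12. ]
 [447.9 -26.5  12. ]]
[[600.1 146.2   6. ]
 [584.4  82.7   6. ]
 [454.4 121.6   6. ]
 [466.6 189.    6. ]] [526.375 134.875   6.   ]
```

Request:
move_arm:
  plan:
    - [[-1,1,-50],[0,0,0],0.6]
    - [[0,0,-50],[0,0,0],0.6]
    - [[0,0,-30],[0,0,0],0.6]
    - [[0,0,-14],[0,0,0],0.6]
    - [[0,0,-5],[0,0,0],0.6]
    - [[0,0,0],[0,0,0],0.6]
    - [[0,0,0],[0,0,0],0]
    - [[0,0,0],[0,0,0],0]
    - [[0,0,0],[0,0,0],0]
    - [[0,0,0],[0,0,0],0]

```text
clock: 3.28
eef_pos: [485.0, -81.5, 3.4]
tool_rot: [-3.141, -0.002, -0.144]
force: [-1.2, 0.4, 7.6]
width: 15.3
gripper_force: 58.5
```

Request:
move_arm:
  plan:
    - [[0,0,0],[0,0,0],0]
    - [[0,0,0],[0,0,0],0]
    - [[0,0,0],[0,0,0],0]
    - [[0,0,0],[0,0,0],0]

```text
clock: 3.78
eef_pos: [485.0, -81.5, 3.4]
tool_rot: [-3.141, -0.002, -0.144]
force: [-0.7, 1.0, 7.5]
width: 15.4
gripper_force: 58.5
```

Request:
move_arm:
  plan:
    - [[0,0,15],[0,0,0],0]
    - [[0,0,50],[0,0,0],0]
    - [[0,0,60],[0,0,0],0]
    - [[4,45,15],[0,0,3],0]
    - [[4,45,0],[0,0,3],0]
    - [[4,45,0],[0,0,3],0]
    - [[4,45,0],[0,0,3],0]
    - [[4,45,0],[0,0,3],0]
    - [[4,45,0],[0,0,3],0]
    - [[4,45,0],[0,0,3],0]

```text
clock: 5.03
eef_pos: [512.1, 234.8, 143.3]
tool_rot: [3.141, -0.0, 0.225]
force: [-0.7, -0.3, -1.0]
width: 15.2
gripper_force: 59.2
```

Request:
move_arm:
  plan:
    - [[0,44,0],[0,0,3],0]
    - [[0,0,0],[0,0,0],0]
    - [[0,0,0],[0,0,0],0]

```text
clock: 5.4
eef_pos: [512.0, 276.7, 142.8]
tool_rot: [3.141, 0.0, 0.275]
force: [0.2, -1.3, -1.1]
width: 15.4
gripper_force: 59.2
```

```bash
python3 look.py w2
```

```text
[512.  276.7 142.8] [179.9   0.   15.8] [ 0.2 -1.3 -1.1] 15.4
brass [431.8 252.8 133.9  37.7  15.5]
```

View pics/w2.png

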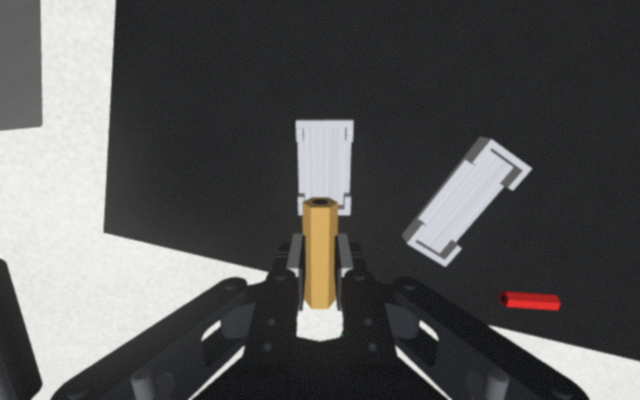

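Run:
```python
from h import *
s=status.read_state()
def g(C,z=20):
    C=px("wrist",C,z,s)[:,:2];c=C.mean(0);a=(C[0]+C[1]-C[2]-C[3])/2
    print(c.round(1),"len",np.linalg.norm(a).round(1),"wid",np.linalg.norm(C[0]-C[1]).round(1),np.degrees(np.arctan2(a[1],a[0])).round(1))
g([(296,121),(353,121),(351,214),(299,214)])
g([(486,138),(531,169),(446,266),(404,238)])
im=cv2.imread("pics/w2.png")
cv2.imwrite("pics/c2.png",cv2.resize(im[100:320,270:550],None,fx=2.7,fy=2.7,interpolation=2))
```

```text
[528.7 274.4] len 90.6 wid 51.5 16.4
[531.2 130.6] len 123.3 wid 56.3 -16.8
```

View pics/c2.png

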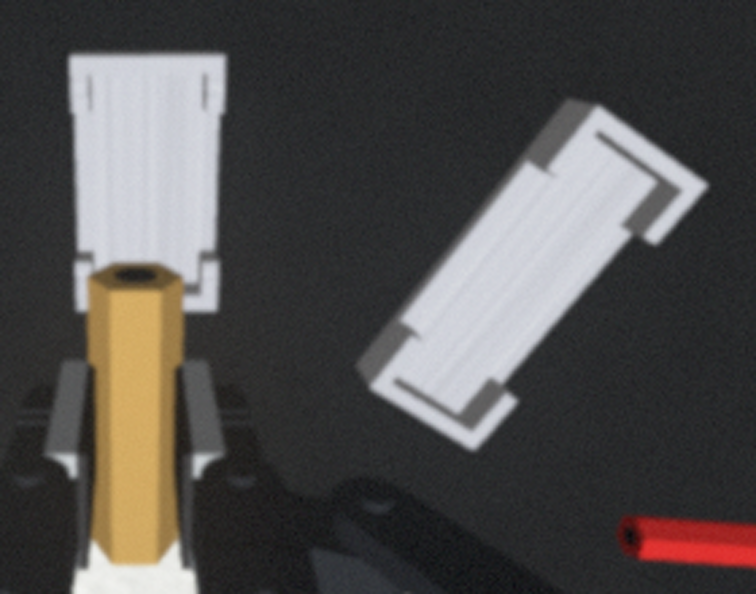

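Request:
move_arm:
  plan:
    - [[18,-2,0],[0,0,0.6],0]
    - [[0,0,-40],[0,0,0],0]
    - [[0,0,-40],[0,0,0],0]
    - [[0,0,-25],[0,0,0],0]
    - [[0,0,-15],[0,0,0],0]
    - [[0,0,-8],[0,0,0],0]
    - [[0,0,-3],[0,0,0],0]
    - [[0,0,0],[0,0,0],0]
    - [[0,0,0],[0,0,0],0]

```text
clock: 6.58
eef_pos: [530.8, 275.8, 12.1]
tool_rot: [-3.141, -0.001, 0.286]
force: [-0.2, -0.9, -0.8]
width: 15.1
gripper_force: 59.2
```

Request:
move_arm:
  plan:
    - [[-1,-1,-1],[0,0,0],0]
    - [[0,0,-1],[0,0,0],0]
    - [[0,0,0],[0,0,0],0]
    - [[0,0,0],[0,0,0],0]

```text
clock: 7.08
eef_pos: [529.3, 274.4, 9.5]
tool_rot: [3.142, 0.0, 0.286]
force: [-2.0, -1.3, 3.1]
width: 15.3
gripper_force: 59.5
```

Contact is light (3 N), so I'll release gently, raise and look.

Request:
move_arm:
  plan:
    - [[0,0,0],[0,0,0],0.3]
    - [[0,0,0],[0,0,0],0.4]
    - [[0,0,0],[0,0,0],0.5]
    - [[0,0,0],[0,0,0],0.5]
    - [[0,0,10],[0,0,0],0.5]
    - [[0,0,40],[0,0,0],0.5]
    - [[0,0,50],[0,0,0],0.8]
    - [[-15,0,40],[0,0,0],1]
    - [[-15,0,0],[0,0,0],1]
    - [[0,0,0],[0,0,0],1]

```text
clock: 8.32
eef_pos: [497.7, 274.6, 149.4]
tool_rot: [-3.141, 0.001, 0.287]
force: [0.0, -0.2, -0.1]
width: 85.6
gripper_force: 0.0
```

```bash
python3 look.py w3
python3 - <<'E'
from h import *
im=cv2.imread("pics/w3.png")
cv2.imwrite("pics/c3.png",cv2.resize(im[90:290,240:560],None,fx=2.5,fy=2.5,interpolation=2))
E
```

```text
[497.7 274.6 149.4] [-1.80e+02  1.00e-01  1.65e+01] [ 0.  -0.2 -0.1] 85.6
brass [527.3 272.5  61.6  16.3  16.6]
```

View pics/c3.png

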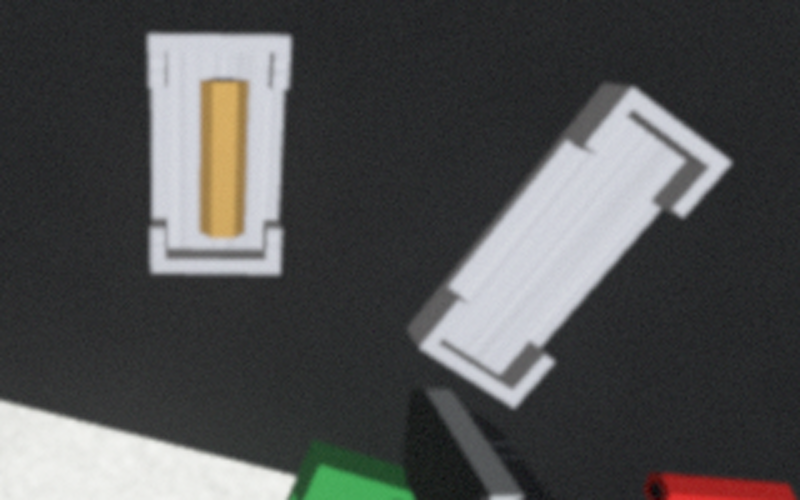

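The short post lies flat and centred in its gauge. Next is the middle post.

Run:
```python
from h import *
s=status.read_state()
C=np.array([(632,88),(733,163),(516,408),(420,347)])/2.5+[240,90]
C=px("wrist",C,20,s)[:,:2];a=(C[0]+C[1]-C[2]-C[3])/2
print(C.mean(0).round(1),np.linalg.norm(a),np.linalg.norm(C[0]-C[1]),np.linalg.norm(C[2]-C[3]),np.degrees(np.arctan2(a[1],a[0])))
```

```text
[530.5 128.1] 126.09943182385214 52.20056585074355 52.545583565681234 -16.49286653640104
```

Request:
move_arm:
  plan:
    - [[3,-44,0],[0,0,-0.4],1]
    - [[3,-44,0],[0,0,-0.4],1]
    - [[3,-44,0],[0,0,-0.4],1]
    - [[3,-44,0],[0,0,-0.4],1]
    - [[3,-44,0],[0,0,-0.4],1]
    - [[3,-44,0],[0,0,-0.4],1]
    - [[3,-44,0],[0,0,-0.4],1]
    - [[3,-44,0],[0,0,-0.4],1]
    - [[3,-44,0],[0,0,-0.4],1]
    - [[0,-44,0],[0,0,-0.4],1]

```text
clock: 9.62
eef_pos: [526.2, -167.4, 147.9]
tool_rot: [-3.141, 0.002, 0.215]
force: [0.8, 0.1, 1.6]
width: 85.4
gripper_force: 0.0
```

Request:
move_arm:
  plan:
    - [[0,-44,0],[0,0,0],1]
    - [[0,0,0],[0,0,0],1]
    - [[0,0,0],[0,0,0],1]

```text
clock: 10.0
eef_pos: [525.9, -209.1, 148.1]
tool_rot: [-3.14, 0.002, 0.216]
force: [0.5, 0.5, 0.4]
width: 85.3
gripper_force: 0.0
```

```bash
sed -i '/^m=/a m[:,:230]=0;m[:,400:]=0' look.py; python3 look.py w4
```

```text
[ 525.9 -209.1  148.1] [-1.799e+02  1.000e-01  1.240e+01] [0.5 0.5 0.4] 85.3
brass [ 534.8 -211.1   99.    19.8   12.4]
```

Request:
move_arm:
  plan:
    - [[9,-1.5,-40],[0,0,0],0.6]
    - [[0,0,-50],[0,0,0],0.6]
    - [[0,0,-35],[0,0,0],0.6]
    - [[0,0,-14],[0,0,0],0.6]
    - [[0,0,-6],[0,0,0],0.6]
    - [[0,0,0],[0,0,0],0.6]
    - [[0,0,0],[0,0,0],0]
    - [[0,0,0],[0,0,0],0]
    - [[0,0,0],[0,0,0],0]
    - [[0,0,0],[0,0,0],0]

```text
clock: 11.3
eef_pos: [536.0, -211.2, 5.7]
tool_rot: [3.141, -0.002, 0.216]
force: [-1.3, 0.5, 5.9]
width: 15.4
gripper_force: 58.5
```

Request:
move_arm:
  plan:
    - [[0,0,0],[0,0,0],0]
    - [[0,0,0],[0,0,0],0]
    - [[0,0,15],[0,0,0],0]
    - [[0,0,50],[0,0,0],0]
    - [[0,0,60],[0,0,0],0]
    - [[0,0,15],[0,0,0],0]

```text
clock: 12.05
eef_pos: [537.6, -212.0, 149.1]
tool_rot: [3.137, -0.007, 0.216]
force: [-0.3, 0.1, -1.6]
width: 15.0
gripper_force: 59.1
```

Request:
move_arm:
  plan:
    - [[-2,42,0],[0,0,-3.6],0]
    - [[-3,42,0],[0,0,-3.6],0]
    - [[-3,42,0],[0,0,-3.6],0]
    - [[-3,42,0],[0,0,-3.6],0]
    - [[-3,43,0],[0,0,-3.6],0]
    - [[-3,43,0],[0,0,-3.6],0]
    - [[-3,43,0],[0,0,-3.6],0]
    - [[-3,43,0],[0,0,-3.6],0]
    - [[0,0,0],[0,0,0],0]
    - [[0,0,0],[0,0,0],0]

```text
clock: 13.3
eef_pos: [511.8, 128.3, 144.1]
tool_rot: [3.14, 0.001, -0.286]
force: [-0.5, -0.6, -3.0]
width: 15.6
gripper_force: 59.2
```

```bash
python3 look.py w5
python3 - <<'E'
from h import *
im=cv2.imread("pics/w5.png")
cv2.imwrite("pics/c5.png",cv2.resize(im[60:340,160:480],None,fx=2.1,fy=2.1,interpolation=2))
E
```

```text
[511.8 128.3 144.1] [179.9   0.  -16.4] [-0.5 -0.6 -3. ] 15.6
brass [433.1 150.3 200.3  37.9 -16.4]
```

View pics/c5.png

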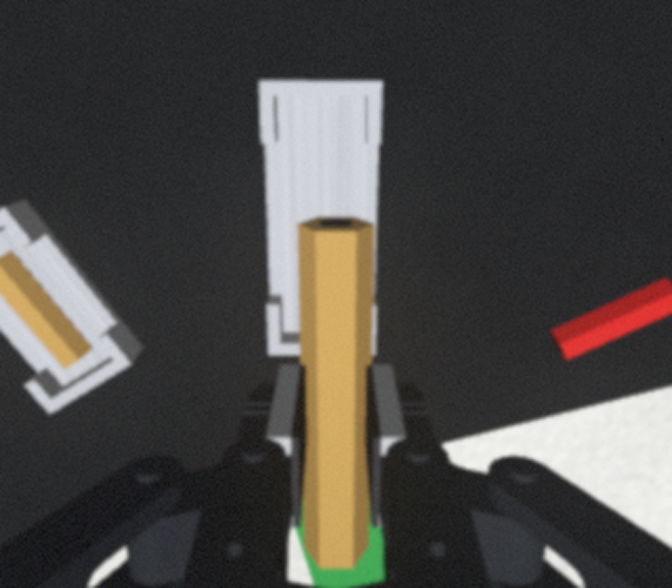

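The post is held level with a flat up, and the gauge agrees with its measured pose.

Request:
move_arm:
  plan:
    - [[19.5,0,0],[0,0,0],0]
    - [[0,0,-40],[0,0,0],0]
    - [[0,0,-40],[0,0,0],0]
    - [[0,0,-25],[0,0,0],0]
    - [[0,0,-15],[0,0,0],0]
    - [[0,0,-7],[0,0,0],0]
    - [[0,0,-2],[0,0,0],0]
    - [[0,0,0],[0,0,0],0]
    - [[0,0,0],[0,0,0],0]

```text
clock: 14.48
eef_pos: [532.3, 129.2, 16.0]
tool_rot: [-3.141, -0.001, -0.286]
force: [0.4, 0.8, -1.7]
width: 15.6
gripper_force: 59.2
```

Request:
move_arm:
  plan:
    - [[-1,-1,-2],[0,0,0],0]
    - [[0,0,-1],[0,0,0],0]
    - [[0,0,0],[0,0,0],0]
    - [[0,0,0],[0,0,0],0]

```text
clock: 14.98
eef_pos: [530.8, 128.0, 12.3]
tool_rot: [3.142, -0.0, -0.287]
force: [-0.6, 0.6, -2.1]
width: 15.0
gripper_force: 59.2
```

Request:
move_arm:
  plan:
    - [[0,0,-1],[0,0,0],0]
    - [[0,0,0],[0,0,0],0]
    - [[0,0,0],[0,0,0],0]

```text
clock: 15.35
eef_pos: [530.9, 128.0, 11.7]
tool_rot: [-3.141, -0.0, -0.287]
force: [-1.2, -0.6, 3.3]
width: 15.1
gripper_force: 59.8
```

Contact; release, raise and check.

Request:
move_arm:
  plan:
    - [[0,0,0],[0,0,0],0.3]
    - [[0,0,0],[0,0,0],0.4]
    - [[0,0,0],[0,0,0],0.5]
    - [[0,0,0],[0,0,0],0.5]
    - [[0,0,10],[0,0,0],0.5]
    - [[0,0,40],[0,0,0],0.5]
    - [[0,0,50],[0,0,0],0.8]
    - [[-15,0,40],[0,0,0],1]
    - [[-15,0,0],[0,0,0],1]
    - [[0,0,0],[0,0,0],1]

```text
clock: 16.6
eef_pos: [500.0, 128.2, 152.3]
tool_rot: [-3.141, -0.0, -0.286]
force: [0.4, 0.5, 0.3]
width: 85.2
gripper_force: 0.0
```

```bash
python3 look.py w6
```

```text
[500.  128.2 152.3] [-180.    -0.   -16.4] [0.4 0.5 0.3] 85.2
brass [529.6 127.9  96.2  16.4 -16.4]
```

View pics/w6.png

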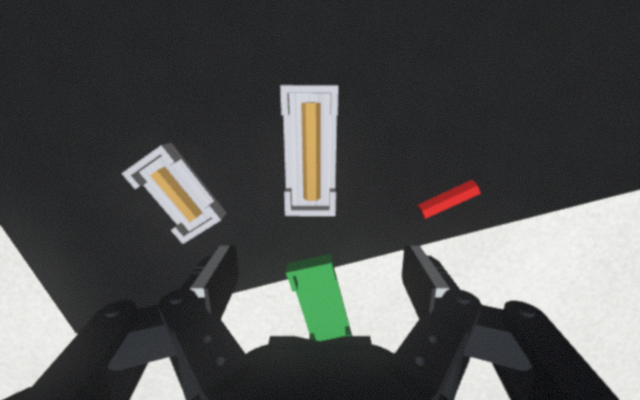

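Both posts lie flat and centred in their gauges: the middle one at (311,150) and the short one at (176,193). The arm is clear of everything.

```bash
python3 -c "
from cell import ctrl
print(ctrl.finish_job())"
```

```text
the job is handed in; nothing more can be done
None
```

The 60 mm post lies flat in the shorter gauge slot and the 95 mm post in the longer one, both released and confirmed by the wrist camera, and the job was handed in at about 17 s; no verdict was returned.

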